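# Clear the stone setter's bench and set the ultrasonic cleaner

### The job

Sort what lies on the jeweller's bench: every steel doming punch into the basket of the ultrasonic cleaner, every wooden ring clamp into the wooden tray, every black eye loupe into the small cork-lined aluminium tray. Once the punches are all in the basket, turn the cleaner's timer dial clockwise until its white pointer stands at the brass marker, and leave it there. Leave the pliers and the tweezers where they lie.

Things in the scene. Friction and masses are not known exactly. Their poses are not given: they have to be found in the camera images.
- basket (a point): centre of the basket floor in the white-and-steel ultrasonic cleaner (housing 290 x 170 mm, 100 mm high, fixed). The open well is 155 mm along this frame's x and 140 mm along its y; its floor is 60 mm above the table, its rim 40 mm above the floor. x runs along the cleaner away from the dial; z up
- clamp_tray_floor (a point): centre of the inner floor (6 mm above the table) of the larger tray, of brown wood, fixed: inside 143 mm along its x by 160 mm along its y, walls 6 mm thick, 20 mm above the floor
- loupe_tray_floor (a point): centre of the inner floor (6 mm above the table) of the smaller tray, of aluminium lined with cork, fixed: inside 124 x 124 mm, walls 6 mm thick, 20 mm above the floor
- dial_grip (a point): point on the vertical axis of the cleaner's black timer dial, on the flat panel at the cleaner's -x end. The dial is a disc 66 mm across and 6 mm high with a finger bar on it 46 mm long, 13 mm wide, 28 mm high; this point lies 26 mm above the panel (20 mm above the disc, 8 mm below the top of the bar). Its x axis runs along the bar towards the white pointer end
- pointer (a point): tip of the dial's white pointer, 36 mm from the dial's axis; turns with the dial
- set_mark (a point): where the pointer's tip must come: inner end of the small brass marker beside the dial, 36 mm from the dial's axis; fixed
- dial (a joint): turn of the timer dial in rad, 0 at its stop and growing clockwise seen from above, to 4.71; it stays where it is left (friction 0.05 N m). It starts 0 to 0.6 and the marker lies 1.6 to 3.6 from the stop
- punch0_mid (a point): centre of a steel doming punch, 84 mm long: a square 12 x 12 mm bar with a 16 mm ball at its +x end; lies along its x axis, centre about 7 mm above what it lies on; 85 g (may be absent)
- punch1_mid (a point): centre of a steel doming punch, 84 mm long: a square 12 x 12 mm bar with a 16 mm ball at its +x end; lies along its x axis, centre about 7 mm above what it lies on; 85 g (may be absent)
- punch2_mid (a point): centre of a steel doming punch, 84 mm long: a square 12 x 12 mm bar with a 16 mm ball at its +x end; lies along its x axis, centre about 7 mm above what it lies on; 85 g (may be absent)
- clamp0_mid (a point): centre of a wooden ring clamp, 117 mm long in x: a pale split wooden bar 26 mm wide (y) and 20 mm thick (z), a flush steel band round its middle, a narrow wedge at its +x end; lies flat, centre 10 mm above what it lies on; 70 g (may be absent)
- clamp1_mid (a point): centre of a wooden ring clamp, 117 mm long in x: a pale split wooden bar 26 mm wide (y) and 20 mm thick (z), a flush steel band round its middle, a narrow wedge at its +x end; lies flat, centre 10 mm above what it lies on; 70 g (may be absent)
- loupe0_mid (a point): centre of a black eye loupe, an upright cylinder 30 mm across and 26 mm high with a lug 10 mm wide that sticks out to 24 mm from the axis along its +x; stands on its flat end; 35 g (may be absent)
- loupe1_mid (a point): centre of a black eye loupe, an upright cylinder 30 mm across and 26 mm high with a lug 10 mm wide that sticks out to 24 mm from the axis along its +x; stands on its flat end; 35 g (may be absent)
- pliers: red-handled pliers, 110 mm long, 40 mm across the handles, 12 mm high, lying among the things; stays there. Origin about the middle of its length, on the underside; jaws to +x
- tweezers: closed steel tweezers, 130 mm long, 12 mm wide, 7 mm high, lying crosswise just beyond the things; stays there. Origin at the centre of the underside; tips along x
There are look-alikes about, which are no part of the job. Leave any blue look-alike of the part that bears clamp1_mid alone.

How it is judged (in metres and radians):
On the way, in this order (a step that is already met when the one before it is completed fails the run):
1. every punch present is in the cleaner's basket (x of punch0_mid in the frame of basket between -0.0775 and 0.0775 m and y of punch0_mid in the frame of basket between -0.07 and 0.07 m and z of punch0_mid in the frame of basket between -0.005 and 0.04 m and x of punch1_mid in the frame of basket between -0.0775 and 0.0775 m and y of punch1_mid in the frame of basket between -0.07 and 0.07 m and z of punch1_mid in the frame of basket between -0.005 and 0.04 m and x of punch2_mid in the frame of basket between -0.0775 and 0.0775 m and y of punch2_mid in the frame of basket between -0.07 and 0.07 m and z of punch2_mid in the frame of basket between -0.005 and 0.04 m), for 0.2 s.
2. the dial's pointer stands at the brass marker (horizontal distance between pointer and set_mark below 0.005 m), for 0.3 s.
At the end, for the whole second after the job is handed in: Punches in the basket, ring clamps in the wooden tray, loupes in the aluminium tray: the centre of each inside the walls, at most 40 mm (basket) or 35 mm (trays) over the floor, all at rest; the pointer tip within 5 mm (8 degrees) of the marker's inner end (all of step 1 and x of clamp0_mid in the frame of clamp_tray_floor between -0.0715 and 0.0715 m and y of clamp0_mid in the frame of clamp_tray_floor between -0.08 and 0.08 m and z of clamp0_mid in the frame of clamp_tray_floor between -0.005 and 0.035 m and x of clamp1_mid in the frame of clamp_tray_floor between -0.0715 and 0.0715 m and y of clamp1_mid in the frame of clamp_tray_floor between -0.08 and 0.08 m and z of clamp1_mid in the frame of clamp_tray_floor between -0.005 and 0.035 m and x of loupe0_mid in the frame of loupe_tray_floor between -0.062 and 0.062 m and y of loupe0_mid in the frame of loupe_tray_floor between -0.062 and 0.062 m and z of loupe0_mid in the frame of loupe_tray_floor between -0.005 and 0.035 m and x of loupe1_mid in the frame of loupe_tray_floor between -0.062 and 0.062 m and y of loupe1_mid in the frame of loupe_tray_floor between -0.062 and 0.062 m and z of loupe1_mid in the frame of loupe_tray_floor between -0.005 and 0.035 m and horizontal distance between pointer and set_mark below 0.005 m and linear speed of each of punch0, punch1, punch2, clamp0, clamp1, loupe0, loupe1 below 0.02 m/s); the robot touches nothing.
It fails at once if the pliers or the tweezers are pushed more than 50 mm from their place (distance of any of pliers, tweezers from where it was at the start of the episode above 0.05 m).
Of punch0, punch1, punch2, clamp0, clamp1, loupe0, loupe1 only 6 to 7 are there at a start; the rules pass over those that are not, and their reading is None.
At some moment in a run one of punch0, punch1, punch2, clamp0, clamp1, loupe0, loupe1 may be knocked a few centimetres aside while the robot is not near it.
Once in a run the grip may slacken for a moment while it holds something.
It also fails if it takes over 208 s, if anything falls off the work surface, if the arm or the gripper's body presses on something with over 40 N, if the wrist force passes 120 N, or if a joint passes its speed limit or range.

### The arm

A 6-joint arm with a two-finger parallel gripper is mounted at the origin on the work surface. World frame = base frame: x ahead of the robot, y to its left, z up, the work surface at z = 0. Lengths are in m, angles in degrees, forces in N, time in s.
With the tool pointing down it reaches from about 0.375 to 0.9 m from the base axis. Payload 3.1 kg.
Tool frame: the origin (TCP) lies between the finger pads; the fingertips stand 11 mm ahead of it and the grasp point (between the pads) lies 8 mm behind it; z points along the fingers, y is the line along which they close (so a half turn about z gives the same grasp; the last joint's range is limited). The gripper opens to 87 mm and grips with 3 to 60 N. Pads are 19 mm wide; open, the fingers measure 117 mm over their backs; the gripper's body (75 mm by 190 mm) begins 51 mm behind the grasp point.
Start: joints at [-81.503, 30.224, 82.088, -0, 67.689, -10.227], TCP at [0.201, -0.592, 0.234] pointing down, gripper open.
Joint ranges: [-176.69, 176.69], [-43.24, 126.21], [12.49, 139.97], [-82, 262], [0, 151.66], [-163.58, 163.58]. Speed limits (degrees/s): [159.86, 159.86, 180, 180, 180, 180].

### API

Orientations are given as a 3x3 rotation matrix whose columns are the frame's x, y, z axes.
In Python, from rig import bot gives the robot as it stands.
- The arm moves only by the tool apply_moves, never from a script. Its argument "steps" is a list that holds one entry, the list of rows, each a list of 7 numbers: the shift along the tool's x, y, z in cm, then the turn, a rotation vector about the tool's x, y, z in degrees, then the gripper command: -1 is shut, 1 is fully open, values between are in proportion. In form: [[[dx, dy, dz, rx, ry, rz, jaw], ...]]. A call has 1 to 20 rows; each row is the pose to reach, as a shift and turn from the pose commanded when the call began, along the tool's axes at that moment; what a row does not reach only later rows make up. A row lasts 1/8 s, in which the tool goes at most 62.5 mm and 10.7 degrees, less where a joint would pass 70% of its speed; a pose out of reach is approached as far as the arm can. A call with a gripper value outside its range is refused whole. The fingers move at their own pace and stop on an object; the grip force is fixed at half the most. Time passes only in rows, so rows that repeat a pose let the fingers close. It gives the time, the measured TCP pose, the force, the opening and the grip force at its end, in the units of the state.
- bot.read_state(): the state, without advancing time (a new reading comes with each control period).
- bot.capture(name): name is "side" or "top" or "wrist"; returns the picture (480x640x3 uint8, blue, green, red); there is no depth.
- bot.camera_model(name): a dict with "intrinsics" (3x3 intrinsics, pixels), "R" (3x3) and "t" (3): a world point X has camera coordinates R X + t. Camera axes: x right, y down, z forward; pixel columns grow to the right and rows downward; lengths in m; the calibration is good to about 2 mm. A picture is of the moment at which its call begins: read the wrist's pose just before it. camera_model takes no time and is no camera call; for the wrist camera it gives the pose at the moment of the call.
- bot.hand_in(): hands the job in; it is judged then, once.
The state is a dict: "time_s": time; "joint_positions": joint angles; "qvel": joint speeds; "tau": joint torques, N m; "position": TCP position; "tcp_rot": TCP orientation; "force": force on the tool from outside, world axes, zero at the start; "moment": the same for the moment, N m; "opening": opening from 0.0 (shut) to 1.0 (fully open); "grasp_force": force on a finger pad.
Only numpy, scipy, OpenCV 4.12 (cv2) and the standard library are available. Lean on these libraries where they do the work, as an engineer would, in place of code of your own. Each camera call takes 0.05 s, during which the arm holds its last target. There are 200 camera calls.

## Working session

There is one attempt and no reset: what is moved stays moved. The work goes in short steps, Python scripts to look and compute and a tool call to move; the robot and the scene stay as the last step left them, time stands still between calls to the robot, and variables do not carry over. Pictures are saved under pics/ and viewed, at most 14 in all, crops included, and the job is handed in when it is done.

Besides the shell and the picture viewer there is one more tool, called after ">>>" by a JSON object that holds its "api" and its "payload", one argument or row to a line. apply_moves: Moves the arm, as the interface text tells. Its arguments: {"type":"object","properties":{"steps":{"type":"array","items":{"type":"array","items":{"type":"array","items":{"type":"number"}}}}},"required":["steps"]}

```bash
ls; mkdir -p pics; python3 - <<'E'
from rig import bot
import cv2
for n in("top","side"):
    cv2.imwrite(f"pics/{n}0.png",bot.capture(n)); m=bot.camera_model(n); print(n,m)
s=bot.read_state();print(s)
E
```

```text
pics
top {'intrinsics': array([[480.32944   ,   0.        , 320.83889664],
       [  0.        , 480.32944   , 241.57630564],
       [  0.        ,   0.        ,   1.        ]]), 'R': array([[-0.00230704, -0.99999102, -0.00355589],
       [-0.99071475,  0.00276899, -0.13592871],
       [ 0.13593733,  0.00320928, -0.99071224]]), 't': array([0.12403391, 0.49662905, 1.08726638])}
side {'intrinsics': array([[495.43462887,   0.        , 325.23260277],
       [  0.        , 495.43462887, 238.81300004],
       [  0.        ,   0.        ,   1.        ]]), 'R': array([[ 0.7747694 , -0.63206276,  0.01513408],
       [-0.34771345, -0.44596764, -0.82474737],
       [ 0.52804141,  0.6337267 , -0.5652988 ]]), 't': array([-0.30783405,  0.30139828,  0.73637985])}
{'time_s': 0.1, 'joint_positions': array([-8.15023127e+01,  3.02742920e+01,  8.21502201e+01, -5.71874575e-04,
        6.76889637e+01, -1.02283743e+01]), 'qvel': array([ 0.15050364, -0.12053692, -0.06325856,  0.00404985, -0.01718444,
       -0.10129274]), 'tau': array([-8.69932792e-04, -4.40987134e+01, -1.77150983e+01,  6.35385001e-02,
        5.34022122e-02, -4.69226109e-05]), 'position': array([ 0.20056931, -0.59125969,  0.23265594]), 'tcp_rot': array([[ 9.47063178e-01,  3.21047109e-01, -3.01793645e-04],
       [ 3.21047068e-01, -9.47061217e-01,  1.95741777e-03],
       [ 3.42606260e-04, -1.95068826e-03, -9.99998039e-01]]), 'force': array([0.70224675, 0.38427644, 0.42185909]), 'moment': array([ 0.02431662,  0.00690308, -0.0400606 ]), 'grasp_force': 0.0, 'opening': 0.998721731619281}
```

View pics/top0.png

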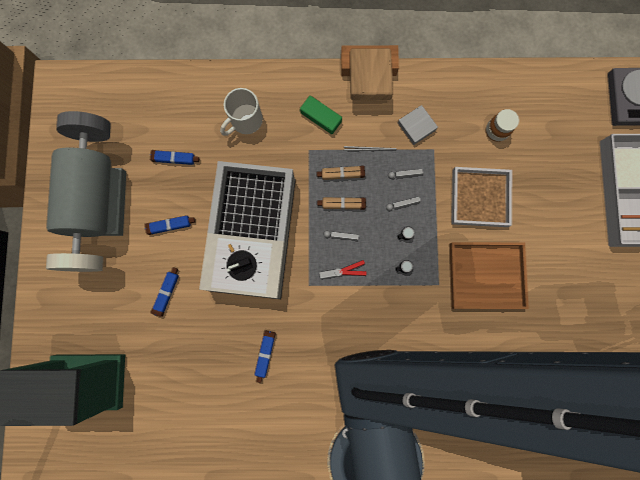

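View pics/side0.png

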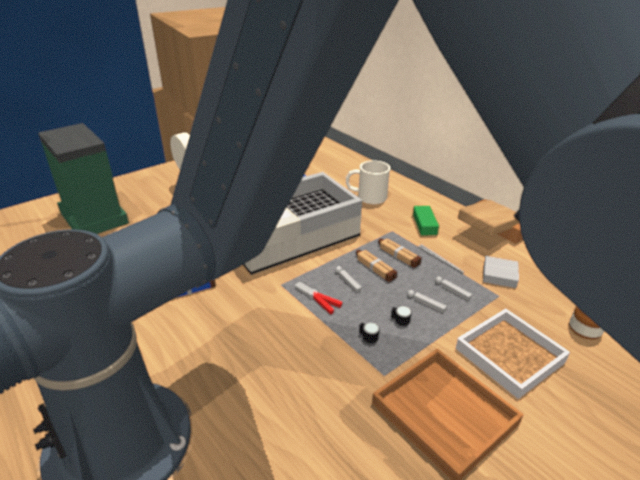

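The top view shows three punches (342,236), (406,174), (404,203), two pale clamps (341,172), (341,203), and two loupes (407,234), (405,267). The pliers are at (345,270) and the tweezers at (370,149). The cleaner is at (250,230) with its dial at (242,265). The cork tray is at (482,197) and the wooden tray at (487,277). The four blue bars on the left, (175,157), (170,225), (165,292) and (264,356), are the look-alikes. I'll leave those alone, since only the two pale ones on the mat match the clamp description.

```bash
cat > h.py <<'E'
import numpy as np, cv2
from rig import bot
def ray(n,uv,z,m=None):
    m=m or bot.camera_model(n); R,t=np.array(m["R"]),np.array(m["t"])
    d=R.T@np.linalg.inv(m["intrinsics"])@np.array([uv[0],uv[1],1.]); c=-R.T@t
    return c+d*(z-c[2])/d[2]
def proj(n,X,m=None):
    m=m or bot.camera_model(n); p=m["intrinsics"]@(m["R"]@np.array(X)+m["t"]); return p[:2]/p[2]
def blobs(mask,amin):
    cs,_=cv2.findContours(mask.astype(np.uint8),cv2.RETR_EXTERNAL,cv2.CHAIN_APPROX_NONE)
    return [c for c in cs if cv2.contourArea(c)>amin]
def axis(n,c,z,m=None):
    "centre, length, width, angle (deg, world) of a contour on plane z, by minimum-area rectangle"
    P=np.array([ray(n,p,z,m)[:2] for p in c[:,0,:]],np.float32)
    ctr,(w,h),_=r=cv2.minAreaRect(P); b=cv2.boxPoints(r)
    e=b[1]-b[0]; f=b[2]-b[1]; l=e if np.hypot(*e)>np.hypot(*f) else f
    return np.round(ctr,4),round(max(w,h),4),round(min(w,h),4),round(float(np.degrees(np.arctan2(l[1],l[0])))%180,1)
E
python3 - <<'E'
from h import *
im=cv2.imread("pics/top0.png")
cv2.imwrite("pics/c0.png",cv2.resize(im[140:300,195:445],None,fx=3.2,fy=3.2,interpolation=cv2.INTER_CUBIC))
hsv=cv2.cvtColor(im,cv2.COLOR_BGR2HSV); H,S,V=cv2.split(hsv)
roi=np.zeros(H.shape,bool); roi[155:284,311:436]=1
for nm,mk,z,a in(("punch",(V>125)&(S<50)&roi,.010,15),("wood",(S>80)&(V>110)&roi,.02,25),("blk",(V<55)&roi,.026,20)):
    for c in blobs(mk,a):
        print(nm,c[:,0].mean(0).round(),cv2.contourArea(c),*axis("top",c,z))
for nm,uvz in dict(well=[(226,168,.1),(288,175,.1),(282,240,.1),(217,236,.1)],house=[(217,163,.1),(294,170,.1),(281,297,.1),(201,290,.1)],dial=[(241,265,.1)],
  cork=[(453,168,.026),(511,168,.026),(512,227,.026),(453,226,.026)],wood=[(450,243,.026),(524,243,.026),(525,310,.026),(451,310,.026)]).items():
    print(nm,[ray("top",p[:2],p[2])[:2].round(4) for p in uvz])
E
```

```text
punch [331. 273.] 101.0 [0.4251 0.1013] 0.0515 0.015 98.0
punch [406. 266.] 72.5 [ 0.4413 -0.0798] 0.0239 0.0213 178.6
punch [344. 235.] 94.0 [0.5158 0.0664] 0.0649 0.0109 83.1
punch [408. 232.] 80.5 [ 0.5228 -0.0856] 0.0244 0.0239 178.5
punch [342. 202.] 18.0 [0.5953 0.0704] 0.0222 0.0072 179.5
punch [406. 202.] 90.0 [ 0.5968 -0.0835] 0.0641 0.0107 104.1
punch [409. 172.] 86.5 [ 0.6703 -0.0917] 0.0641 0.0108 96.3
punch [342. 172.] 19.0 [0.6723 0.0722] 0.0226 0.0073 179.6
wood [354. 269.] 144.5 [0.4385 0.0476] 0.0609 0.0329 89.9
wood [353. 205.] 62.0 [0.5869 0.0458] 0.0383 0.0097 89.8
wood [353. 200.] 47.5 [0.6003 0.0456] 0.0383 0.0073 89.8
wood [332. 202.] 117.0 [0.5956 0.0971] 0.0407 0.022 89.8
wood [331. 172.] 150.0 [0.6675 0.0983] 0.0438 0.0241 94.0
wood [352. 171.] 106.0 [0.6705 0.0474] 0.0398 0.0237 95.7
blk [403. 270.] 65.0 [ 0.4308 -0.0694] 0.0374 0.0257 56.9
blk [403. 237.] 34.5 [ 0.5073 -0.0713] 0.0283 0.0225 47.2
well [array([0.6552, 0.3351]), array([0.6386, 0.1957]), array([0.4916, 0.2079]), array([0.5009, 0.3511])]
house [array([0.6669, 0.3556]), array([0.6501, 0.1824]), array([0.3672, 0.209 ]), array([0.3827, 0.3826])]
dial [array([0.4368, 0.297 ])]
cork [array([ 0.6754, -0.1948]), array([ 0.6749, -0.3338]), array([ 0.5315, -0.3281]), array([ 0.5343, -0.1892])]
wood [array([ 0.4938, -0.1805]), array([ 0.4934, -0.3541]), array([ 0.3377, -0.3471]), array([ 0.3381, -0.1768])]
```

View pics/c0.png

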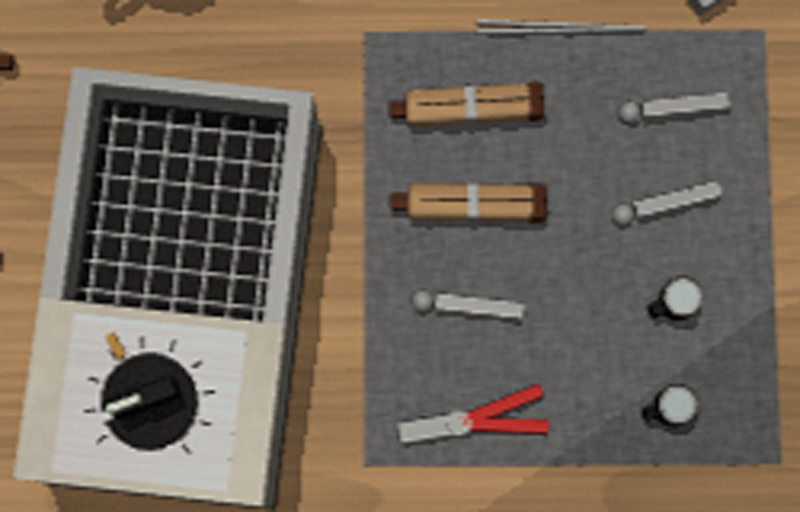

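The enlarged crop confirms the pale steel-banded clamps at crop pixels (475,103) and (475,201), the punches with their balls to the left, and the two loupes. The dial is at (150,400), with its pointer at its left end (105,412) and the marker at (115,345).

```bash
cat >> h.py <<'E'
def plan(*wps):
    "rows (cm, deg about tool z) from the present pose to each (x,y,z,yaw of tool x)"
    s=bot.read_state(); R=np.array(s["tcp_rot"]); p=np.array(s["position"])
    yaw=np.degrees(np.arctan2(R[1,0],R[0,0]))
    print("t",round(s["time_s"],2),"p",p.round(4),"yaw",round(yaw,1),"j6",s["joint_positions"][5].round(1),"op",round(s["opening"],3),"gf",round(s["grasp_force"],1))
    for w in wps:
        d=R.T@(np.array(w[:3])-p)*100; print(w,"->",d.round(2),"rz",round((yaw-w[3]+180)%360-180,1))
def scan(fn=None):
    im=bot.capture("top")
    if fn: cv2.imwrite(fn,im)
    H,S,V=cv2.split(cv2.cvtColor(im,cv2.COLOR_BGR2HSV)); roi=np.zeros(H.shape,bool); roi[155:284,311:436]=1
    for nm,mk,z,a in(("bright",(V>125)&(S<50)&roi,.012,10),("wood",(S>80)&(V>110)&roi,.02,25)):
        for c in blobs(mk,a): print(nm,c[:,0].mean(0).round(),*axis("top",c,z))
E
python3 - <<'E'
from h import *
plan((.5158,.0664,.10,83),(.5158,.0664,.0145,83))
E
```

```text
t 0.1 p [ 0.2006 -0.5913  0.2327] yaw 18.7 j6 -10.2 op 0.999 gf 0.0
(0.5158, 0.0664, 0.1, 83) -> [ 50.96 -52.14  13.38] rz -64.3
(0.5158, 0.0664, 0.0145, 83) -> [ 50.96 -52.12  21.93] rz -64.3
```

>>> {"api": "apply_moves", "payload": {
  "steps": [
    [[25,-26,4,0,0,-32,0],[25,-26,4,0,0,-32,0],[25,-26,4,0,0,-32,0],[25,-26,4,0,0,-32,0],[25,-26,4,0,0,-32,0],[25,-26,4,0,0,-32,0],[51,-52.1,8,0,0,-64.3,0],[51,-52.1,8,0,0,-64.3,0],[51,-52.1,8,0,0,-64.3,0],[51,-52.1,8,0,0,-64.3,0],[51,-52.1,8,0,0,-64.3,0],[51,-52.1,8,0,0,-64.3,0],[51,-52.1,8,0,0,-64.3,0],[51,-52.1,13.4,0,0,-64.3,0],[51,-52.1,13.4,0,0,-64.3,0],[51,-52.1,13.4,0,0,-64.3,0]]
  ]
}}

```text
time_s: 2.1
position: [0.5165, 0.0644, 0.1003]
tcp_rot: [[0.123, 0.992, 0.0], [0.992, -0.123, -0.0], [-0.0, 0.0, -1.0]]
force: [-0.9, -0.2, -0.5]
opening: 0.499
grasp_force: 0.0
```

```bash
python3 - <<'E'
from h import *
plan((.5158,.0664,.0145,83))
m=bot.camera_model("wrist");cv2.imwrite("pics/w1.png",bot.capture("wrist"))
print(proj("wrist",(.5158,.0664,.012),m),m["R"].round(2),m["intrinsics"][0,0])
E
```

```text
t 2.1 p [0.5165 0.0644 0.1003] yaw 83.0 j6 1.8 op 0.499 gf 0.0
(0.5158, 0.0664, 0.0145, 83) -> [ 0.19 -0.09  8.58] rz -0.0
[324.80139826 247.49591673] [[ 0.99 -0.12  0.  ]
 [-0.12 -0.96  0.27]
 [-0.03 -0.27 -0.96]] 408.86155482780515
```

View pics/w1.png

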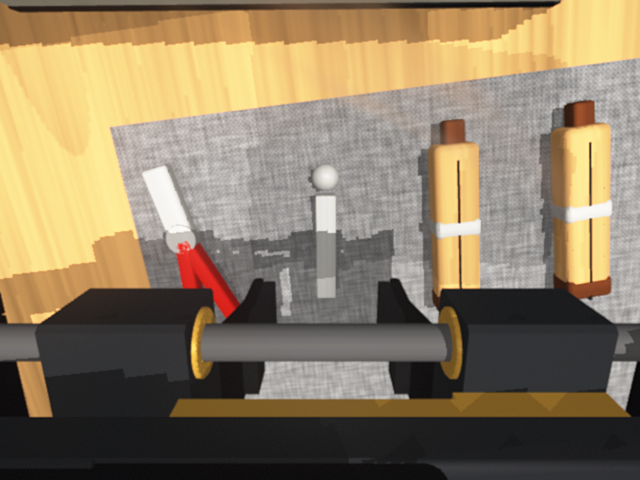

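The wrist picture has the bar's centre at (326,247), and the projected estimate falls at (325,247), so the calibration holds. I'll go down and grip.

>>> {"api": "apply_moves", "payload": {
  "steps": [
    [[0.2,-0.1,5,0,0,0,0],[0.2,-0.1,8.6,0,0,0,0],[0.2,-0.1,8.6,0,0,0,0],[0.2,-0.1,8.6,0,0,0,0],[0.2,-0.1,8.6,0,0,0,-1],[0.2,-0.1,8.6,0,0,0,-1],[0.2,-0.1,8.6,0,0,0,-1],[0.2,-0.1,8.6,0,0,0,-1],[0.2,-0.1,8.6,0,0,0,-1],[0.2,-0.1,8.6,0,0,0,-1],[0.2,-0.1,3,0,0,0,-1],[0.2,-0.1,-3,0,0,0,-1],[0.2,-0.1,-8,0,0,0,-1],[0.2,-0.1,-8,0,0,0,-1],[0.2,-0.1,-8,0,0,0,-1]]
  ]
}}

```text
time_s: 4.03
position: [0.5147, 0.0674, 0.1789]
tcp_rot: [[0.121, 0.993, -0.002], [0.993, -0.121, 0.0], [-0.0, -0.002, -1.0]]
force: [-0.3, 0.2, -1.1]
opening: 0.135
grasp_force: 30.0
```

```bash
python3 - <<'E'
from h import *
plan((.606,.2692,.18,84.6),(.606,.2692,.085,84.6))
E
```

```text
t 4.03 p [0.5147 0.0674 0.1789] yaw 83.0 j6 2.1 op 0.135 gf 30.0
(0.606, 0.2692, 0.18, 84.6) -> [21.14  6.61 -0.13] rz -1.6
(0.606, 0.2692, 0.085, 84.6) -> [21.14  6.63  9.37] rz -1.6
```

>>> {"api": "apply_moves", "payload": {
  "steps": [
    [[5,1.6,0,0,0,-1,-1],[10,3.2,0,0,0,-1.6,-1],[15,4.8,0,0,0,-1.6,-1],[21.1,6.6,0,0,0,-1.6,-1],[21.1,6.6,0,0,0,-1.6,-1],[21.1,6.6,0,0,0,-1.6,-1],[21.1,6.6,5,0,0,-1.6,-1],[21.1,6.6,9.4,0,0,-1.6,-1],[21.1,6.6,9.4,0,0,-1.6,-1],[21.1,6.6,9.4,0,0,-1.6,-1],[21.1,6.6,9.4,0,0,-1.6,-0.4],[21.1,6.6,9.4,0,0,-1.6,-0.4],[21.1,6.6,9.4,0,0,-1.6,-0.4],[21.1,6.6,4,0,0,-1.6,-0.4],[21.1,6.6,0,0,0,-1.6,-0.4],[21.1,6.6,0,0,0,-1.6,-0.4]]
  ]
}}

```text
time_s: 6.02
position: [0.6095, 0.2697, 0.1843]
tcp_rot: [[0.093, 0.996, 0.009], [0.996, -0.093, 0.002], [0.003, 0.009, -1.0]]
force: [-0.1, 0.3, -0.0]
opening: 0.3
grasp_force: 0.0
```

```bash
python3 - <<'E'
from h import *
cv2.imwrite("pics/w2.png",bot.capture("wrist"))
scan("pics/t2.png")
plan((.597,-.0835,.1,104.1),(.597,-.0835,.0145,104.1))
a=cv2.imread("pics/w2.png");b=cv2.imread("pics/t2.png")
cv2.imwrite("pics/v2.png",np.vstack([cv2.resize(a,(400,300)),cv2.resize(b,(400,300))]))
E
```

```text
bright [330. 273.] [0.4245 0.1013] 0.0507 0.0172 102.4
bright [406. 266.] [ 0.4412 -0.0795] 0.0261 0.0237 89.8
bright [408. 232.] [ 0.5225 -0.0852] 0.0243 0.0239 178.5
bright [389. 206.] [ 0.5859 -0.0412] 0.0099 0.0096 178.7
bright [407. 202.] [ 0.5967 -0.0843] 0.0663 0.0107 104.1
bright [342. 202.] [0.596  0.0705] 0.0246 0.0072 179.5
bright [391. 174.] [ 0.665 -0.049] 0.0089 0.0086 135.1
bright [409. 172.] [ 0.6696 -0.0916] 0.0647 0.011 96.3
bright [342. 172.] [0.6717 0.0722] 0.0226 0.0073 179.6
wood [354. 269.] [0.4385 0.0476] 0.0609 0.0329 89.9
wood [353. 205.] [0.5869 0.0458] 0.0383 0.0097 89.8
wood [353. 200.] [0.6003 0.0456] 0.0383 0.0073 89.8
wood [332. 202.] [0.5944 0.0983] 0.0431 0.0244 89.8
wood [331. 172.] [0.6673 0.0984] 0.044 0.0244 94.0
wood [352. 171.] [0.6705 0.0472] 0.0387 0.0249 89.8
t 6.12 p [0.6066 0.2688 0.18  ] yaw 84.6 j6 19.6 op 0.3 gf 0.0
(0.597, -0.0835, 0.1, 104.1) -> [-35.17   2.34   7.99] rz -19.5
(0.597, -0.0835, 0.0145, 104.1) -> [-35.17   2.33  16.54] rz -19.5
```

View pics/v2.png

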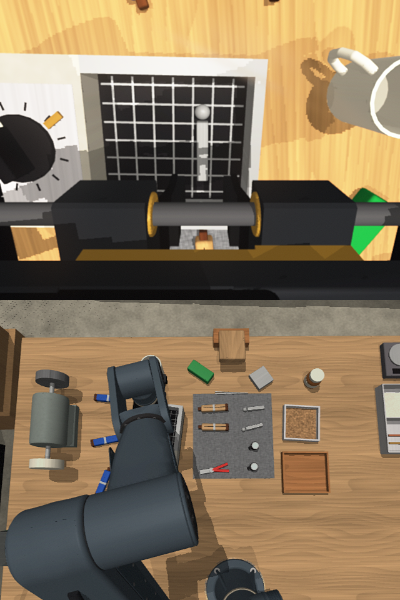

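The first punch lies in the basket (wrist half of the picture, around (202,140)). The other things have not moved. Punch B is next.

>>> {"api": "apply_moves", "payload": {
  "steps": [
    [[-12,0.8,0,0,0,-6,0],[-24,1.6,0,0,0,-14,0],[-35.2,2.3,0,0,0,-19.5,0],[-35.2,2.3,2,0,0,-19.5,0],[-35.2,2.3,5,0,0,-19.5,0],[-35.2,2.3,8,0,0,-19.5,0],[-35.2,2.3,8,0,0,-19.5,0],[-35.2,2.3,12,0,0,-19.5,0],[-35.2,2.3,16.5,0,0,-19.5,0],[-35.2,2.3,16.5,0,0,-19.5,0],[-35.2,2.3,16.5,0,0,-19.5,0],[-35.2,2.3,16.5,0,0,-19.5,-1],[-35.2,2.3,16.5,0,0,-19.5,-1],[-35.2,2.3,16.5,0,0,-19.5,-1],[-35.2,2.3,16.5,0,0,-19.5,-1],[-35.2,2.3,16.5,0,0,-19.5,-1],[-35.2,2.3,11,0,0,-19.5,-1],[-35.2,2.3,5,0,0,-19.5,-1],[-35.2,2.3,0,0,0,-19.5,-1],[-35.2,2.3,0,0,0,-19.5,-1]]
  ]
}}

```text
time_s: 8.62
position: [0.5996, -0.0847, 0.1841]
tcp_rot: [[-0.244, 0.97, 0.01], [0.97, 0.244, -0.003], [-0.005, 0.008, -1.0]]
force: [-0.6, 0.3, -0.8]
opening: 0.134
grasp_force: 30.0
```

```bash
python3 - <<'E'
from h import *
plan((.537,.2757,.18,84.6),(.537,.2757,.085,84.6))
E
```

```text
t 8.62 p [ 0.5996 -0.0847  0.1841] yaw 104.1 j6 -32.7 op 0.134 gf 30.0
(0.537, 0.2757, 0.18, 84.6) -> [36.48  2.73  0.24] rz 19.5
(0.537, 0.2757, 0.085, 84.6) -> [36.53  2.65  9.74] rz 19.5
```

>>> {"api": "apply_moves", "payload": {
  "steps": [
    [[5,0.4,0,0,0,4,-1],[10,0.8,0,0,0,8,-1],[15,1.2,0,0,0,12,-1],[20,1.6,0,0,0,16,-1],[25,2,0,0,0,19.5,-1],[30,2.4,0,0,0,19.5,-1],[36.3,2.9,0,0,0,19.5,-1],[36.3,2.9,0,0,0,19.5,-1],[36.3,2.9,0,0,0,19.5,-1],[36.3,2.9,5,0,0,19.5,-1],[36.3,2.9,9.5,0,0,19.5,-1],[36.3,2.9,9.5,0,0,19.5,-1],[36.3,2.9,9.5,0,0,19.5,-1],[36.3,2.9,9.5,0,0,19.5,-0.4],[36.3,2.9,9.5,0,0,19.5,-0.4],[36.3,2.9,9.5,0,0,19.5,-0.4],[36.3,2.9,4,0,0,19.5,-0.4],[36.3,2.9,0,0,0,19.5,-0.4],[36.3,2.9,0,0,0,19.5,-0.4],[36.3,2.9,0,0,0,19.5,-0.4]]
  ]
}}

```text
time_s: 11.12
position: [0.5357, 0.2752, 0.1794]
tcp_rot: [[0.093, 0.996, -0.001], [0.996, -0.093, -0.0], [-0.0, -0.001, -1.0]]
force: [0.3, -0.1, -0.0]
opening: 0.304
grasp_force: 0.0
```

```bash
python3 - <<'E'
from h import *
cv2.imwrite("pics/w3.png",bot.capture("wrist"))
scan("pics/t3.png")
plan((.6696,-.0916,.1,96.3),(.6696,-.0916,.0145,96.3))
E
```

```text
bright [331. 273.] [0.4245 0.101 ] 0.0512 0.0172 102.4
bright [406. 266.] [ 0.4412 -0.0795] 0.0261 0.0237 89.8
bright [408. 232.] [ 0.5225 -0.0852] 0.0243 0.0239 178.5
bright [342. 202.] [0.596  0.0705] 0.0246 0.0072 179.5
bright [391. 174.] [ 0.665 -0.049] 0.0089 0.0086 135.1
bright [409. 172.] [ 0.6696 -0.0913] 0.064 0.011 96.3
bright [342. 172.] [0.6717 0.0722] 0.0226 0.0073 179.6
wood [354. 269.] [0.4385 0.0464] 0.0586 0.0329 89.9
wood [353. 205.] [0.5869 0.0458] 0.0383 0.0097 89.8
wood [353. 200.] [0.6003 0.0456] 0.0383 0.0073 89.8
wood [332. 202.] [0.5944 0.0983] 0.0431 0.0244 89.8
wood [331. 172.] [0.6673 0.0984] 0.044 0.0244 94.0
wood [352. 171.] [0.6705 0.0472] 0.0387 0.0249 89.8
t 11.22 p [0.5351 0.275  0.1782] yaw 84.6 j6 21.9 op 0.304 gf 0.0
(0.6696, -0.0916, 0.1, 96.3) -> [-35.23  16.84   7.82] rz -11.7
(0.6696, -0.0916, 0.0145, 96.3) -> [-35.22  16.86  16.37] rz -11.7
```

>>> {"api": "apply_moves", "payload": {
  "steps": [
    [[-12,5.6,0,0,0,-6,0],[-24,11.2,0,0,0,-11.7,0],[-35.2,16.7,0,0,0,-11.7,0],[-35.2,16.7,2,0,0,-11.7,0],[-35.2,16.7,5,0,0,-11.7,0],[-35.2,16.7,8,0,0,-11.7,0],[-35.2,16.7,8,0,0,-11.7,0],[-35.2,16.7,12,0,0,-11.7,0],[-35.2,16.7,16.4,0,0,-11.7,0],[-35.2,16.7,16.4,0,0,-11.7,0],[-35.2,16.7,16.4,0,0,-11.7,0],[-35.2,16.7,16.4,0,0,-11.7,-1],[-35.2,16.7,16.4,0,0,-11.7,-1],[-35.2,16.7,16.4,0,0,-11.7,-1],[-35.2,16.7,16.4,0,0,-11.7,-1],[-35.2,16.7,16.4,0,0,-11.7,-1],[-35.2,16.7,11,0,0,-11.7,-1],[-35.2,16.7,5,0,0,-11.7,-1],[-35.2,16.7,0,0,0,-11.7,-1],[-35.2,16.7,0,0,0,-11.7,-1]]
  ]
}}

```text
time_s: 13.72
position: [0.6727, -0.0917, 0.1851]
tcp_rot: [[-0.11, 0.994, 0.011], [0.994, 0.11, -0.003], [-0.004, 0.01, -1.0]]
force: [0.3, 0.0, -0.8]
opening: 0.129
grasp_force: 30.0
```

>>> {"api": "apply_moves", "payload": {
  "steps": [
    [[0,0,0,0,0,0,-1],[0,0,0,0,0,0,-1],[0,0,0,0,0,0,-1]]
  ]
}}

```text
time_s: 14.1
position: [0.6686, -0.0906, 0.1775]
tcp_rot: [[-0.11, 0.994, -0.003], [0.994, 0.11, 0.001], [0.001, -0.003, -1.0]]
force: [-0.2, -0.1, -1.4]
opening: 0.136
grasp_force: 30.0
```

```bash
python3 - <<'E'
from h import *
plan((.5716,.2725,.18,84.6),(.5716,.2725,.085,84.6))
E
```

```text
t 14.1 p [ 0.6686 -0.0906  0.1775] yaw 96.3 j6 -23.5 op 0.136 gf 30.0
(0.5716, 0.2725, 0.18, 84.6) -> [37.16 -5.64 -0.17] rz 11.7
(0.5716, 0.2725, 0.085, 84.6) -> [37.14 -5.61  9.33] rz 11.7
```

>>> {"api": "apply_moves", "payload": {
  "steps": [
    [[5,-0.8,0,0,0,4,-1],[10,-1.5,0,0,0,8,-1],[15,-2.3,0,0,0,11.7,-1],[20,-3,0,0,0,11.7,-1],[25,-3.8,0,0,0,11.7,-1],[30,-4.6,0,0,0,11.7,-1],[37.1,-5.7,0,0,0,11.7,-1],[37.1,-5.7,0,0,0,11.7,-1],[37.1,-5.7,0,0,0,11.7,-1],[37.1,-5.7,5,0,0,11.7,-1],[37.1,-5.7,9.4,0,0,11.7,-1],[37.1,-5.7,9.4,0,0,11.7,-1],[37.1,-5.7,9.4,0,0,11.7,-1],[37.1,-5.7,9.4,0,0,11.7,-0.4],[37.1,-5.7,9.4,0,0,11.7,-0.4],[37.1,-5.7,9.4,0,0,11.7,-0.4],[37.1,-5.7,4,0,0,11.7,-0.4],[37.1,-5.7,0,0,0,11.7,-0.4],[37.1,-5.7,0,0,0,11.7,-0.4],[37.1,-5.7,0,0,0,11.7,-0.4]]
  ]
}}

```text
time_s: 16.6
position: [0.5714, 0.2716, 0.1794]
tcp_rot: [[0.093, 0.996, -0.001], [0.996, -0.093, -0.0], [-0.0, -0.001, -1.0]]
force: [-0.0, -0.1, -0.4]
opening: 0.302
grasp_force: 0.0
```

```bash
python3 - <<'E'
from h import *
m=bot.camera_model("wrist");im=bot.capture("wrist");cv2.imwrite("pics/w4.png",im)
np.savez("pics/w4.npz",**{k:np.array(v) for k,v in m.items()})
scan("pics/t4.png")
plan()
E
```

```text
bright [330. 273.] [0.4245 0.1013] 0.0507 0.0172 102.4
bright [406. 266.] [ 0.4412 -0.0795] 0.0261 0.0237 89.8
bright [408. 232.] [ 0.5225 -0.0852] 0.0243 0.0239 178.5
bright [342. 202.] [0.596  0.0705] 0.0246 0.0072 179.5
bright [342. 172.] [0.6717 0.0722] 0.0226 0.0073 179.6
wood [354. 269.] [0.4385 0.0488] 0.0632 0.0329 89.9
wood [353. 205.] [0.5869 0.0458] 0.0383 0.0097 89.8
wood [353. 200.] [0.6003 0.0456] 0.0383 0.0073 89.8
wood [332. 202.] [0.5944 0.0983] 0.0431 0.0244 89.8
wood [331. 172.] [0.6673 0.0984] 0.044 0.0244 94.0
wood [352. 171.] [0.6705 0.0472] 0.0387 0.0249 89.8
t 16.7 p [0.5709 0.2714 0.1781] yaw 84.6 j6 20.7 op 0.299 gf 0.0
```

View pics/w4.png

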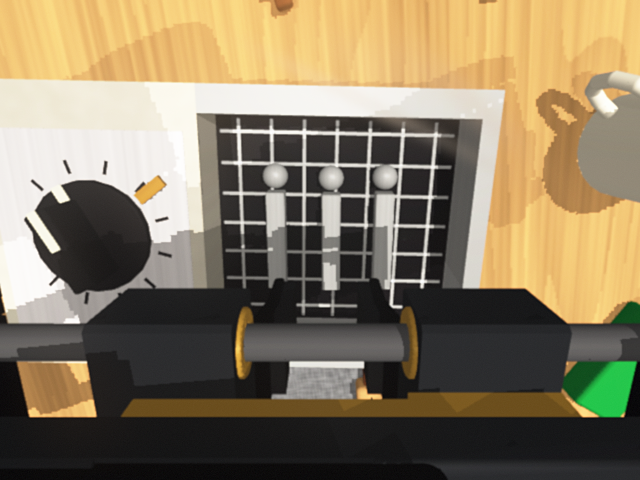

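All three punches lie side by side in the basket, with balls at (275,176), (331,178) and (385,177). The dial is at (92,236), seen at a slant, with the marker at (150,189). I'll move over the dial for a square look.

>>> {"api": "apply_moves", "payload": {
  "steps": [
    [[-4,-7,-2,0,0,0,-0.4],[-4.5,-13,-4,0,0,0,-0.1],[-4.5,-13,-4,0,0,0,-0.1],[-4.5,-13,-4,0,0,0,-0.1],[-4.5,-13,-4,0,0,0,-0.1],[-4.5,-13,-4,0,0,0,-0.1]]
  ]
}}

```text
time_s: 17.45
position: [0.44, 0.2392, 0.219]
tcp_rot: [[0.094, 0.996, 0.0], [0.996, -0.094, 0.0], [0.0, 0.0, -1.0]]
force: [-0.0, 0.8, 0.0]
opening: 0.45
grasp_force: 0.0
```

```bash
python3 - <<'E'
from h import *
m=bot.camera_model("wrist");im=bot.capture("wrist");cv2.imwrite("pics/w5.png",im)
np.savez("pics/w5.npz",**{k:np.array(v) for k,v in m.items()})
plan(); print((-m["R"].T@m["t"]).round(3), proj("wrist",(.437,.297,.106),m))
u,v=map(int,proj("wrist",(.437,.297,.106),m)); v=max(v,110);u=max(u,130)
print(u,v);cv2.imwrite("pics/c5.png",cv2.resize(im[v-110:v+110,u-130:u+130],None,fx=2.5,fy=2.5,interpolation=cv2.INTER_CUBIC))
E
```

```text
t 17.5 p [0.4397 0.2391 0.219 ] yaw 84.6 j6 21.1 op 0.451 gf 0.0
[0.447 0.314 0.369] [312.81577063 152.232217  ]
312 152
```

View pics/c5.png

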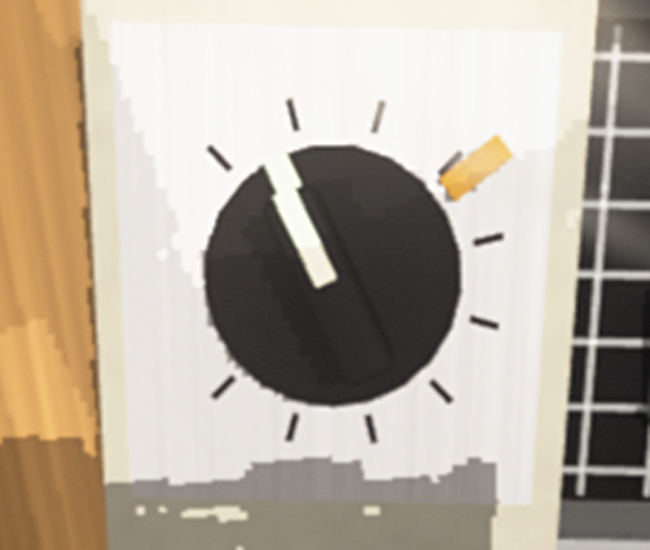

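```bash
python3 - <<'E'
from h import *
m=dict(np.load("pics/w5.npz"))
f=lambda a,b,z: ray("wrist",(182+a/2.5,42+b/2.5),z,m)[:2]
c=f(333,275,.106); tip=f(277,161,.107); mk=f(447,190,.1015)
ang=lambda v:np.degrees(np.arctan2(v[1],v[0]))
print(c,tip-c,np.hypot(*(tip-c)),ang(tip-c),mk-c,np.hypot(*(mk-c)),ang(mk-c))
a,b=f(323,283,.134),f(280,193,.134); print("strip top",a,b,ang(b-a), "offset from c",a-c)
t=ang(tip-c)
plan((*c,.18,t),(*c,.121,t))
E
```

```text
[0.43851438 0.29700059] [-0.01081471  0.02855025] 0.030529899747731588 110.74647425685573 [0.03053116 0.01785558] 0.03536910113900477 30.320431678093403
strip top [0.43698082 0.29722097] [0.42955827 0.31757103] 110.03909353192061 offset from c [-0.00153357  0.00022038]
t 17.5 p [0.4397 0.2391 0.219 ] yaw 84.6 j6 21.1 op 0.451 gf 0.0
(np.float64(0.43851438176106544), np.float64(0.2970005944681995), 0.18, np.float64(110.74647425685573)) -> [ 5.75 -0.67  3.9 ] rz -26.2
(np.float64(0.43851438176106544), np.float64(0.2970005944681995), 0.121, np.float64(110.74647425685573)) -> [ 5.75 -0.67  9.8 ] rz -26.2
```

The crop shows the pointer tip at (277,161), the disc centre at (333,275) and the inner end of the brass marker at (447,190). The dial therefore needs about 80° clockwise.

>>> {"api": "apply_moves", "payload": {
  "steps": [
    [[3,-0.3,2,0,0,-10,-0.1],[5.7,-0.7,3.9,0,0,-20,-0.1],[5.7,-0.7,3.9,0,0,-26,-0.1],[5.7,-0.7,3.9,0,0,-26,-0.1],[5.7,-0.7,3.9,0,0,-26,-0.1],[5.7,-0.7,7,0,0,-26,-0.1],[5.7,-0.7,9.8,0,0,-26,-0.1],[5.7,-0.7,9.8,0,0,-26,-0.1],[5.7,-0.7,9.8,0,0,-26,-0.1],[5.7,-0.7,9.8,0,0,-26,-1],[5.7,-0.7,9.8,0,0,-26,-1],[5.7,-0.7,9.8,0,0,-26,-1],[5.7,-0.7,9.8,0,0,-26,-1],[5.7,-0.7,9.8,0,0,-26,-1],[5.7,-0.7,9.8,0,0,-26,-1]]
  ]
}}

```text
time_s: 19.38
position: [0.4374, 0.2968, 0.122]
tcp_rot: [[-0.352, 0.936, 0.002], [0.936, 0.352, 0.001], [0.0, 0.002, -1.0]]
force: [0.9, 0.3, 3.2]
opening: 0.15
grasp_force: 30.0
```

>>> {"api": "apply_moves", "payload": {
  "steps": [
    [[0,0,0,0,0,8,-1],[0,0,0,0,0,16,-1],[0,0,0,0,0,24,-1],[0,0,0,0,0,32,-1],[0,0,0,0,0,40,-1],[0,0,0,0,0,48,-1],[0,0,0,0,0,56,-1],[0,0,0,0,0,64,-1],[0,0,0,0,0,70,-1],[0,0,0,0,0,76,-1],[0,0,0,0,0,80,-1],[0,0,0,0,0,80,-1],[0,0,0,0,0,80,-1],[0,0,0,0,0,80,-1],[0,0,0,0,0,80,-1]]
  ]
}}

```text
time_s: 21.25
position: [0.4393, 0.2961, 0.122]
tcp_rot: [[0.86, 0.51, 0.005], [0.51, -0.86, -0.0], [0.004, 0.003, -1.0]]
force: [3.9, -2.8, 2.3]
opening: 0.148
grasp_force: 30.0
```

>>> {"api": "apply_moves", "payload": {
  "steps": [
    [[0,0,0,0,0,0,-0.2],[0,0,0,0,0,0,-0.1],[0,0,0,0,0,0,-0.1],[0,0,0,0,0,0,-0.1],[0,0,-4,0,0,0,-0.1],[0,0,-9.8,0,0,0,-0.1],[-1,2,-9.8,0,0,-10,-0.1],[-2,4,-9.8,0,0,-20,-0.1],[-2.9,5,-9.8,0,0,-30,-0.1],[-2.9,5,-9.8,0,0,-40,-0.1],[-2.9,5,-9.8,0,0,-50,-0.1],[-2.9,5,-9.8,0,0,-54,-0.1],[-2.9,5,-9.8,0,0,-54,-0.1],[-2.9,5,-9.8,0,0,-54,-0.1],[-2.9,5,-9.8,0,0,-54,-0.1],[-2.9,5,-9.8,0,0,-54,-0.1]]
  ]
}}

```text
time_s: 23.25
position: [0.4372, 0.2387, 0.2195]
tcp_rot: [[0.094, 0.996, -0.0], [0.996, -0.094, -0.0], [-0.0, -0.0, -1.0]]
force: [1.3, 0.5, -0.2]
opening: 0.45
grasp_force: 0.0
```

```bash
python3 - <<'E'
from h import *
m=bot.camera_model("wrist");im=bot.capture("wrist");cv2.imwrite("pics/w6.png",im)
np.savez("pics/w6.npz",**{k:np.array(v) for k,v in m.items()})
cv2.imwrite("pics/c6.png",cv2.resize(im[42:262,182:442],None,fx=2.5,fy=2.5,interpolation=cv2.INTER_CUBIC))
scan("pics/t6.png");plan((.6696,.0722,.1,93.5),(.6696,.0722,.016,93.5))
E
```

```text
bright [330. 273.] [0.4249 0.1016] 0.0505 0.0171 100.9
bright [406. 266.] [ 0.4412 -0.0795] 0.0261 0.0237 89.8
bright [408. 232.] [ 0.5225 -0.0852] 0.0243 0.0239 178.5
bright [342. 202.] [0.596  0.0705] 0.0246 0.0072 179.5
bright [342. 172.] [0.6717 0.0722] 0.0226 0.0073 179.6
wood [354. 269.] [0.4385 0.0476] 0.0609 0.0329 89.9
wood [353. 205.] [0.5869 0.0458] 0.0383 0.0097 89.8
wood [353. 200.] [0.6003 0.0456] 0.0383 0.0073 89.8
wood [332. 202.] [0.5943 0.0971] 0.0407 0.0244 89.8
wood [331. 172.] [0.6673 0.0984] 0.044 0.0244 94.0
wood [352. 171.] [0.6704 0.0474] 0.0398 0.024 95.7
t 23.35 p [0.4373 0.2386 0.2195] yaw 84.6 j6 21.1 op 0.451 gf 0.0
(0.6696, 0.0722, 0.1, 93.5) -> [-14.39  24.69  11.95] rz -8.9
(0.6696, 0.0722, 0.016, 93.5) -> [-14.39  24.69  20.35] rz -8.9
```

View pics/c6.png

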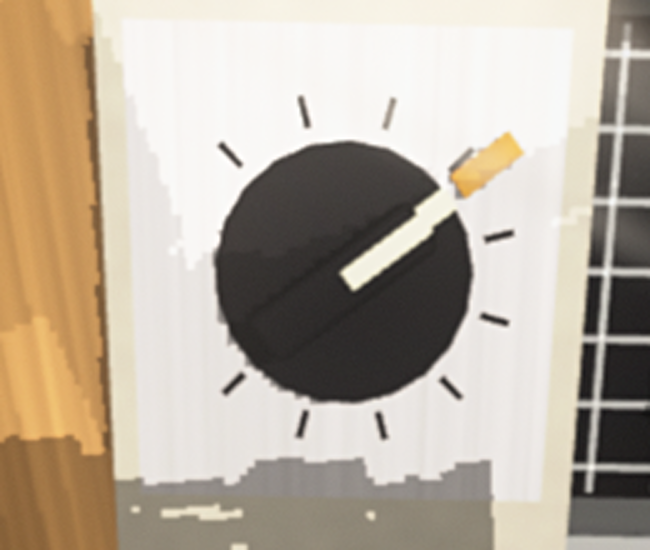

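The pointer tip (449,199) stands at the marker's inner end (460,186), about 2–3° or 2 mm off, which is within tolerance. The pale clamps and the loupes haven't moved. The upper pale clamp, top pixel (342,172), is next; it's one of the pale ones confirmed in the earlier crop.

>>> {"api": "apply_moves", "payload": {
  "steps": [
    [[-5,8,0,0,0,-5,-0.1],[-10,16,0,0,0,-8.9,-0.1],[-14.4,24.7,2,0,0,-8.9,-0.1],[-14.4,24.7,8,0,0,-8.9,-0.1],[-14.4,24.7,12,0,0,-8.9,-0.1],[-14.4,24.7,12,0,0,-8.9,-0.1],[-14.4,24.7,12,0,0,-8.9,-0.1],[-14.4,24.7,16,0,0,-8.9,-0.1],[-14.4,24.7,20.4,0,0,-8.9,-0.1],[-14.4,24.7,20.4,0,0,-8.9,-0.1],[-14.4,24.7,20.4,0,0,-8.9,-0.1],[-14.4,24.7,20.4,0,0,-8.9,-1],[-14.4,24.7,20.4,0,0,-8.9,-1],[-14.4,24.7,20.4,0,0,-8.9,-1],[-14.4,24.7,20.4,0,0,-8.9,-1],[-14.4,24.7,20.4,0,0,-8.9,-1],[-14.4,24.7,16,0,0,-8.9,-1],[-14.4,24.7,10.5,0,0,-8.9,-1],[-14.4,24.7,10.5,0,0,-8.9,-1],[-14.4,24.7,10.5,0,0,-8.9,-1]]
  ]
}}

```text
time_s: 25.85
position: [0.6689, 0.0721, 0.1142]
tcp_rot: [[-0.061, 0.998, -0.001], [0.998, 0.061, 0.0], [0.0, -0.001, -1.0]]
force: [-0.1, 0.2, -0.4]
opening: 0.295
grasp_force: 30.0
```

```bash
python3 - <<'E'
from h import *
plan((.448,-.2646,.115,90),(.448,-.2646,.03,90))
E
```

```text
t 25.85 p [0.6689 0.0721 0.1142] yaw 93.5 j6 -6.9 op 0.295 gf 30.0
(0.448, -0.2646, 0.115, 90) -> [-32.25 -24.12  -0.05] rz 3.5
(0.448, -0.2646, 0.03, 90) -> [-32.25 -24.11   8.45] rz 3.5
```

>>> {"api": "apply_moves", "payload": {
  "steps": [
    [[-4,-3,0,0,0,3.5,-1],[-9,-7,0,0,0,3.5,-1],[-14,-10.5,0,0,0,3.5,-1],[-19,-14,0,0,0,3.5,-1],[-24,-18,0,0,0,3.5,-1],[-29,-22,0,0,0,3.5,-1],[-32.2,-24.1,0,0,0,3.5,-1],[-32.2,-24.1,0,0,0,3.5,-1],[-32.2,-24.1,0,0,0,3.5,-1],[-32.2,-24.1,5,0,0,3.5,-1],[-32.2,-24.1,8.4,0,0,3.5,-1],[-32.2,-24.1,8.4,0,0,3.5,-1],[-32.2,-24.1,8.4,0,0,3.5,-1],[-32.2,-24.1,8.4,0,0,3.5,-0.2],[-32.2,-24.1,8.4,0,0,3.5,-0.2],[-32.2,-24.1,8.4,0,0,3.5,-0.2],[-32.2,-24.1,4,0,0,3.5,-0.2],[-32.2,-24.1,0,0,0,3.5,-0.2],[-32.2,-24.1,0,0,0,3.5,-0.2],[-32.2,-24.1,0,0,0,3.5,-0.2]]
  ]
}}

```text
time_s: 28.35
position: [0.4486, -0.2639, 0.1145]
tcp_rot: [[-0.0, 1.0, -0.0], [1.0, 0.0, 0.0], [0.0, -0.0, -1.0]]
force: [-0.1, 0.4, -1.3]
opening: 0.401
grasp_force: 0.0
```

```bash
python3 - <<'E'
from h import *
a=bot.capture("wrist")
scan("pics/t7.png")
b=cv2.imread("pics/t7.png")
cv2.imwrite("pics/v7.png",np.vstack([cv2.resize(a,(400,300)),cv2.resize(b,(400,300))]))
plan((.5945,.0705,.1,90),(.5945,.0705,.016,90))
E
```

```text
bright [330. 273.] [0.426  0.1012] 0.05 0.017 98.0
bright [406. 266.] [ 0.4412 -0.0783] 0.0239 0.0236 178.6
bright [408. 232.] [ 0.5225 -0.0852] 0.0241 0.0235 134.5
bright [342. 202.] [0.5973 0.0704] 0.0222 0.0072 179.5
wood [354. 269.] [0.4385 0.0464] 0.0586 0.0329 89.9
wood [352. 205.] [0.5869 0.0458] 0.0383 0.0097 89.8
wood [353. 200.] [0.6003 0.0456] 0.0383 0.0073 89.8
wood [332. 202.] [0.5944 0.0983] 0.0431 0.0244 89.8
t 28.45 p [ 0.4482 -0.2635  0.1135] yaw 90.0 j6 -42.8 op 0.403 gf 0.0
(0.5945, 0.0705, 0.1, 90) -> [33.39 14.64  1.38] rz 0.0
(0.5945, 0.0705, 0.016, 90) -> [33.38 14.66  9.78] rz 0.0
```

View pics/v7.png

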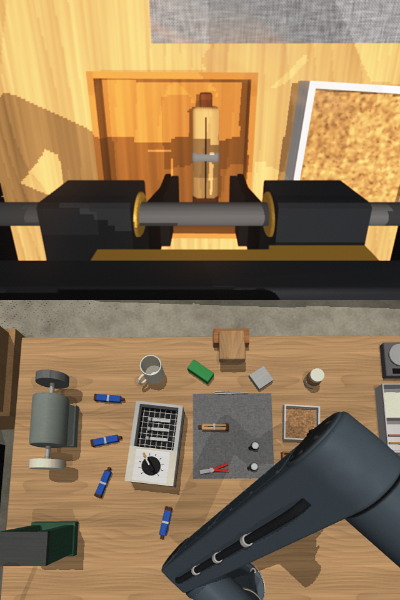

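The first clamp lies flat in the wooden tray (wrist half, (205,150)). The punches are still in the basket and the pointer is still at the marker. Next is the second pale clamp.

>>> {"api": "apply_moves", "payload": {
  "steps": [
    [[6,3,0,0,0,0,-0.1],[12,6,0,0,0,0,-0.1],[18,8,0,0,0,0,-0.1],[24,11,0,0,0,0,-0.1],[30,13,0,0,0,0,-0.1],[33.4,14.6,1.4,0,0,0,-0.1],[33.4,14.6,1.4,0,0,0,-0.1],[33.4,14.6,1.4,0,0,0,-0.1],[33.4,14.6,5,0,0,0,-0.1],[33.4,14.6,9.8,0,0,0,-0.1],[33.4,14.6,9.8,0,0,0,-0.1],[33.4,14.6,9.8,0,0,0,-1],[33.4,14.6,9.8,0,0,0,-1],[33.4,14.6,9.8,0,0,0,-1],[33.4,14.6,9.8,0,0,0,-1],[33.4,14.6,9.8,0,0,0,-1],[33.4,14.6,5,0,0,0,-1],[33.4,14.6,0,0,0,0,-1],[33.4,14.6,0,0,0,0,-1],[33.4,14.6,0,0,0,0,-1]]
  ]
}}

```text
time_s: 30.95
position: [0.5941, 0.0703, 0.1141]
tcp_rot: [[-0.001, 1.0, -0.001], [1.0, 0.001, 0.0], [0.0, -0.001, -1.0]]
force: [-0.2, 0.3, -0.7]
opening: 0.298
grasp_force: 29.9
```

```bash
python3 - <<'E'
from h import *
plan((.383,-.2646,.115,90),(.383,-.2646,.03,90))
E
```

```text
t 30.95 p [0.5941 0.0703 0.1141] yaw 90.0 j6 -4.0 op 0.298 gf 29.9
(0.383, -0.2646, 0.115, 90) -> [-33.47 -21.13  -0.07] rz 0.0
(0.383, -0.2646, 0.03, 90) -> [-33.48 -21.12   8.43] rz 0.0
```

>>> {"api": "apply_moves", "payload": {
  "steps": [
    [[-5,-3,0,0,0,0,-1],[-10,-6,0,0,0,0,-1],[-15,-9,0,0,0,0,-1],[-20,-12,0,0,0,0,-1],[-25,-15,0,0,0,0,-1],[-30,-18,0,0,0,0,-1],[-33.5,-21.1,0,0,0,0,-1],[-33.5,-21.1,0,0,0,0,-1],[-33.5,-21.1,0,0,0,0,-1],[-33.5,-21.1,5,0,0,0,-1],[-33.5,-21.1,8.4,0,0,0,-1],[-33.5,-21.1,8.4,0,0,0,-1],[-33.5,-21.1,8.4,0,0,0,-1],[-33.5,-21.1,8.4,0,0,0,-0.2],[-33.5,-21.1,8.4,0,0,0,-0.2],[-33.5,-21.1,8.4,0,0,0,-0.2],[-33.5,-21.1,4,0,0,0,-0.2],[-33.5,-21.1,0,0,0,0,-0.2],[-33.5,-21.1,0,0,0,0,0.1],[-33.5,-21.1,0,0,0,0,0.1]]
  ]
}}

```text
time_s: 33.45
position: [0.3837, -0.2649, 0.1145]
tcp_rot: [[-0.0, 1.0, -0.0], [1.0, 0.0, 0.0], [0.0, -0.0, -1.0]]
force: [-0.2, 0.1, 0.2]
opening: 0.517
grasp_force: 0.0
```

```bash
python3 - <<'E'
from h import *
a=bot.capture("wrist");scan("pics/t8.png");b=cv2.imread("pics/t8.png")
cv2.imwrite("pics/v8.png",np.hstack([cv2.resize(a,(400,300)),cv2.resize(b[220:295,370:470],(400,300))]))
for uv in((408,232),(406,266)): print(ray("top",uv,.026))
plan()
E
```

```text
bright [330. 273.] [0.4251 0.1014] 0.0493 0.015 97.4
bright [406. 266.] [ 0.4412 -0.0783] 0.0239 0.0236 178.6
bright [408. 232.] [ 0.5225 -0.0852] 0.0241 0.0235 134.5
wood [354. 269.] [0.4385 0.0464] 0.0585 0.0329 89.9
[ 0.52026474 -0.08266733  0.026     ]
[ 0.43996605 -0.07583731  0.026     ]
t 33.55 p [ 0.3833 -0.2645  0.1137] yaw 90.0 j6 -48.4 op 0.54 gf 0.0
```

View pics/v8.png

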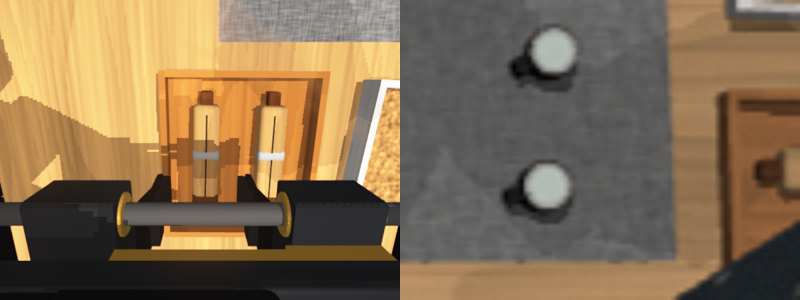

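Both clamps are in the wooden tray. The loupes stand at top pixels (408,232) and (407,266), with their lugs pointing down-left, so I'll grip across the lugs.

>>> {"api": "apply_moves", "payload": {
  "steps": [
    [[4,3,0,0,0,-5,0.2],[9,7,0,0,0,-14,0.2],[14,10.5,0,0,0,-23,0.2],[18.2,13.6,0,0,0,-23,0.2],[18.2,13.6,0,0,0,-23,0.2],[18.2,13.6,2,0,0,-23,0.2],[18.2,13.6,6,0,0,-23,0.2],[18.2,13.6,9.8,0,0,-23,0.2],[18.2,13.6,9.8,0,0,-23,0.2],[18.2,13.6,9.8,0,0,-23,0.2],[18.2,13.6,9.8,0,0,-23,-1],[18.2,13.6,9.8,0,0,-23,-1],[18.2,13.6,9.8,0,0,-23,-1],[18.2,13.6,9.8,0,0,-23,-1],[18.2,13.6,9.8,0,0,-23,-1],[18.2,13.6,5,0,0,-23,-1],[18.2,13.6,0,0,0,-23,-1],[18.2,13.6,0,0,0,-23,-1],[18.2,13.6,0,0,0,-23,-1]]
  ]
}}

```text
time_s: 35.92
position: [0.5193, -0.0828, 0.1142]
tcp_rot: [[-0.391, 0.92, -0.001], [0.92, 0.391, 0.0], [0.001, -0.001, -1.0]]
force: [-1.0, 0.3, -1.2]
opening: 0.337
grasp_force: 30.0
```

```bash
python3 - <<'E'
from h import *
plan((.604,-.292,.115,90),(.604,-.292,.026,90))
E
```

```text
t 35.92 p [ 0.5193 -0.0828  0.1142] yaw 113.0 j6 -44.3 op 0.337 gf 30.0
(0.604, -0.292, 0.115, 90) -> [-22.57  -0.39  -0.1 ] rz 23.0
(0.604, -0.292, 0.026, 90) -> [-22.57  -0.38   8.8 ] rz 23.0
```

>>> {"api": "apply_moves", "payload": {
  "steps": [
    [[-4,0,0,0,0,5,-1],[-9,-0.1,0,0,0,12,-1],[-14,-0.2,0,0,0,18,-1],[-19,-0.3,0,0,0,23,-1],[-22.6,-0.4,0,0,0,23,-1],[-22.6,-0.4,0,0,0,23,-1],[-22.6,-0.4,0,0,0,23,-1],[-22.6,-0.4,5,0,0,23,-1],[-22.6,-0.4,8.8,0,0,23,-1],[-22.6,-0.4,8.8,0,0,23,-1],[-22.6,-0.4,8.8,0,0,23,-1],[-22.6,-0.4,8.8,0,0,23,-0.1],[-22.6,-0.4,8.8,0,0,23,-0.1],[-22.6,-0.4,8.8,0,0,23,-0.1],[-22.6,-0.4,4,0,0,23,-0.1],[-22.6,-0.4,0,0,0,23,-0.1],[-22.6,-0.4,0,0,0,23,0.2],[-22.6,-0.4,0,0,0,23,0.2]]
  ]
}}

```text
time_s: 38.17
position: [0.6041, -0.2923, 0.1144]
tcp_rot: [[-0.0, 1.0, -0.001], [1.0, 0.0, 0.0], [0.0, -0.001, -1.0]]
force: [-0.6, 0.9, 1.0]
opening: 0.565
grasp_force: 0.0
```

```bash
python3 - <<'E'
from h import *
cv2.imwrite("pics/w9.png",bot.capture("wrist"));scan("pics/t9.png")
plan((.439,-.078,.115,113),(.439,-.078,.016,113))
E
```

```text
bright [331. 273.] [0.426  0.1012] 0.05 0.017 98.0
wood [354. 269.] [0.4385 0.0488] 0.0633 0.0329 89.9
t 38.27 p [ 0.6035 -0.2919  0.1131] yaw 90.0 j6 -35.4 op 0.588 gf 0.0
(0.439, -0.078, 0.115, 113) -> [ 21.4  -16.45  -0.11] rz -23.0
(0.439, -0.078, 0.016, 113) -> [ 21.38 -16.42   9.79] rz -23.0
```

Loupe 2 is probably hidden by the arm in this view. I'll hover above its last place and check with the wrist camera.

>>> {"api": "apply_moves", "payload": {
  "steps": [
    [[6,-4,0,0,0,-8,0.2],[11,-8,0,0,0,-16,0.2],[16,-12,0,0,0,-23,0.2],[21.4,-16.4,-2,0,0,-23,0.2],[21.4,-16.4,-2,0,0,-23,0.2],[21.4,-16.4,-2,0,0,-23,0.2],[21.4,-16.4,-2,0,0,-23,0.2]]
  ]
}}

```text
time_s: 39.15
position: [0.4427, -0.0803, 0.1344]
tcp_rot: [[-0.391, 0.921, 0.003], [0.921, 0.391, -0.001], [-0.002, 0.002, -1.0]]
force: [0.1, -0.3, 0.3]
opening: 0.598
grasp_force: 0.0
```

```bash
python3 - <<'E'
from h import *
m=bot.camera_model("wrist");a=bot.capture("wrist");w=cv2.imread("pics/w9.png")
print(proj("wrist",(.439,-.078,.026),m),proj("wrist",(.439,-.078,0),m))
cv2.imwrite("pics/v10.png",np.vstack([cv2.resize(a,(400,300)),cv2.resize(w,(400,300))]))
plan((.439,-.078,.016,113))
E
```

```text
[321.59138848 235.69572243] [321.91462217 226.02888138]
t 39.2 p [ 0.4426 -0.0804  0.1343] yaw 113.0 j6 -47.5 op 0.602 gf 0.0
(0.439, -0.078, 0.016, 113) -> [ 0.38 -0.26 11.83] rz -0.0
```

View pics/v10.png

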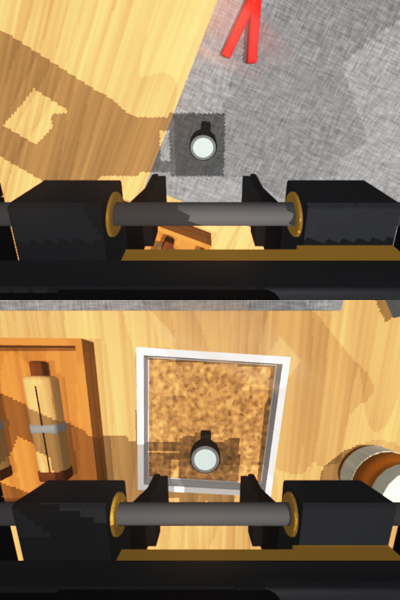

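Loupe 2 is at (325,235) in full-size wrist pixels, where it was predicted. Loupe 1 stands in the cork tray.

>>> {"api": "apply_moves", "payload": {
  "steps": [
    [[0.3,-0.2,4,0,0,0,0.2],[0.3,-0.2,8,0,0,0,0.2],[0.3,-0.2,11.8,0,0,0,0.2],[0.3,-0.2,11.8,0,0,0,0.2],[0.3,-0.2,11.8,0,0,0,0.2],[0.3,-0.2,11.8,0,0,0,-1],[0.3,-0.2,11.8,0,0,0,-1],[0.3,-0.2,11.8,0,0,0,-1],[0.3,-0.2,11.8,0,0,0,-1],[0.3,-0.2,11.8,0,0,0,-1],[0.3,-0.2,6,0,0,0,-1],[0.3,-0.2,1,0,0,0,-1],[0.3,-0.2,1,0,0,0,-1],[0.3,-0.2,1,0,0,0,-1]]
  ]
}}

```text
time_s: 40.95
position: [0.4369, -0.0765, 0.1243]
tcp_rot: [[-0.391, 0.92, -0.001], [0.92, 0.391, 0.0], [0.0, -0.0, -1.0]]
force: [-0.3, 0.6, -0.5]
opening: 0.338
grasp_force: 30.0
```

```bash
python3 - <<'E'
from h import *
plan((.604,-.235,.124,90),(.604,-.235,.026,90))
E
```

```text
t 40.95 p [ 0.4369 -0.0765  0.1243] yaw 113.0 j6 -47.4 op 0.338 gf 30.0
(0.604, -0.235, 0.124, 90) -> [-2.113e+01  9.170e+00  2.000e-02] rz 23.0
(0.604, -0.235, 0.026, 90) -> [-21.13   9.18   9.82] rz 23.0
```

>>> {"api": "apply_moves", "payload": {
  "steps": [
    [[-4,1.7,0,0,0,5,-1],[-9,3.9,0,0,0,12,-1],[-14,6,0,0,0,18,-1],[-18,7.8,0,0,0,23,-1],[-21.1,9.2,0,0,0,23,-1],[-21.1,9.2,0,0,0,23,-1],[-21.1,9.2,0,0,0,23,-1],[-21.1,9.2,5,0,0,23,-1],[-21.1,9.2,9.7,0,0,23,-1],[-21.1,9.2,9.7,0,0,23,-1],[-21.1,9.2,9.7,0,0,23,-1],[-21.1,9.2,9.7,0,0,23,-0.1],[-21.1,9.2,9.7,0,0,23,-0.1],[-21.1,9.2,9.7,0,0,23,-0.1],[-21.1,9.2,5,0,0,23,-0.1],[-21.1,9.2,-1,0,0,23,-0.1],[-21.1,9.2,-7,0,0,23,-0.1]]
  ]
}}

```text
time_s: 43.08
position: [0.6043, -0.2348, 0.1963]
tcp_rot: [[-0.0, 1.0, -0.0], [1.0, 0.0, 0.0], [0.0, -0.0, -1.0]]
force: [0.7, -0.1, -0.1]
opening: 0.452
grasp_force: 0.0
```

>>> {"api": "apply_moves", "payload": {
  "steps": [
    [[-6,-5,0,0,0,0,0],[-12,-10,0,0,0,0,0],[-18,-15,0,0,0,0,0],[-24,-20,0,0,0,0,0],[-31,-25,0,0,0,0,0],[-31,-25,0,0,0,0,0],[-31,-25,0,0,0,0,0],[-31,-25,0,0,0,0,0],[-31,-25,0,0,0,0,0],[-31,-25,0,0,0,0,0]]
  ]
}}

```text
time_s: 44.32
position: [0.3563, -0.5432, 0.1946]
tcp_rot: [[-0.003, 1.0, 0.0], [1.0, 0.003, 0.001], [0.001, 0.0, -1.0]]
force: [-0.1, 1.0, -0.6]
opening: 0.497
grasp_force: 0.0
```

```bash
python3 - <<'E'
from h import *
b=bot.capture("top");cv2.imwrite("pics/t11.png",b);plan()
cv2.imwrite("pics/c11.png",cv2.resize(b[130:330,190:540],(770,440),interpolation=cv2.INTER_CUBIC))
E
```

```text
t 44.38 p [ 0.3562 -0.5434  0.1946] yaw 90.2 j6 -66.8 op 0.501 gf 0.0
```

View pics/c11.png

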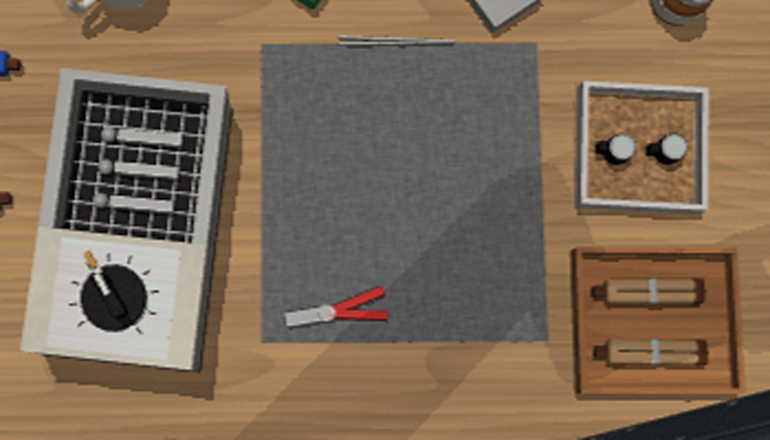

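The final picture shows three punches in the basket at (145,168), the pointer at the marker (92,265), two loupes in the cork tray at (645,148) and two clamps in the wooden tray at (655,320). The pliers and tweezers have not moved, and the arm is clear of everything.

```bash
python3 -c "
from rig import bot
print(bot.hand_in())"
```

```text
the job is handed in; nothing more can be done
None
```

I handed the job in at about 44 s: three punches in the basket, both clamps in the wooden tray, both loupes in the aluminium tray, and the dial pointer about 2 mm from the brass marker; hand-in returned no verdict.

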